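# Point out the failed print and log the reject

### The arm

A 6-joint arm with a two-finger parallel gripper is mounted at the origin on the work surface. World frame = base frame: x ahead of the robot, y to its left, z up, the work surface at z = 0. Lengths are in m, angles in rad, forces in N, time in s.
With the tool pointing down it reaches from about 0.275 to 0.825 m from the base axis. Payload 4.9 kg.
Tool frame: the origin (TCP) lies between the finger pads, 19 mm behind the fingertips; this is the grasp point; z points along the fingers, y is the line along which they close (so a half turn about z gives the same grasp; the last joint's range is limited). The gripper opens to 85 mm and grips with 20 to 120 N. Pads are 22 mm wide; open, the fingers measure 114 mm over their backs; the gripper's body (76 mm by 85 mm) begins 54 mm behind the grasp point. The pads swing forward as they close: fully open they stand 13 mm farther back than shut.
Start: joints at [1.005, 0.326, -0.193, 1.052, 0, 1.437], TCP at [0.23, 0.5, 0.25] pointing down, gripper open.
Joint ranges: [-2.65, 2.65], [-0.97, 1.79], [-1.3, 1.35], [-1.93, 2.1], [-1.47, 1.37], [-3.14, 3.14]. Speed limits (rad/s): [2.57, 2.57, 3.14, 3.14, 3.14, 3.14].

### API

Orientations are given as a rotation vector (axis times angle).
In Python, from rig import observe, read_camera, job_done, outline_of gives the robot as it stands.
- The arm moves only by the tool send_rows, never from a script. Its argument "motion" is a list of rows, each an object of numbers: "claw": the finger opening in m, from 0 to 0.0854; "dx", "dy", "dz": the shift along the world's x, y, z in m; "ax", "ay", "az": the turn, a rotation vector about the world's x, y, z in rad. A call has 1 to 12 rows; each row shifts and turns the commanded pose from where the row before left it; what a row does not reach is not made up. A row lasts 1/8 s, in which the tool goes at most 62.5 mm and 10.7 degrees, less where a joint would pass 70% of its speed; a pose out of reach is approached as far as the arm can. A call with a gripper value outside its range is refused whole. The fingers move at their own pace and stop on an object; "grip_force" is the grip in N (left out, the last holds). Time passes only in rows, so rows that do not move let the fingers close. It gives the time, the measured TCP pose, the force, the opening and the grip force at its end, in the units of the state.
- observe(): the state, without advancing time (a new reading comes with each control period).
- read_camera(name): name is "scene" or "top"; returns a dict with "image" (420x560x3 uint8, red, green, blue), "range_z" (420x560 float32, m along the optical axis (not along the pixel's ray), 0 where there is no reading), "mtx" (3x3 intrinsics, pixels), "extrinsics" (4x4, takes a point from world to camera coordinates). Camera axes: x right, y down, z forward; pixel columns grow to the right and rows downward; lengths in m; the calibration is good to about 2 mm. A picture is of the moment at which its call begins.
- job_done(): hands the job in; it is judged then, once.
Trained networks look in a picture, given as the dict that the camera call returned (one of the last four; its "shot" number tells which), for a name from the list of things; names that differ only in an ending like _2 or _b are one class to them, and where a whole thing is asked for, a point or a joint stands for the part that bears it (a point fixed in the world has none). Each returns a list of dicts, best first, with "score" (0 to 1); they miss things now and then, are a little off and sometimes report something else, mostly with a low value. They report only what shows in the picture. A call takes as long as a camera call. They do not tell look-alikes from the thing itself.
- outline_of(label, picture): "region" (420x560 bool, what is visible of it) and "uv" ([column, row] in pixels, amid what is visible of it).
The state is a dict: "time_s": time; "joint_positions": joint angles; "dq": joint speeds; "effort": joint torques, N m; "position": TCP position; "tcp_rot": TCP orientation; "contact_force": force on the tool from outside, world axes, zero at the start; "wrist_torque": the same for the moment, N m; "width": opening from 0.0 (shut) to 1.0 (fully open); "grasp_force": force on a finger pad.
Only numpy, scipy, OpenCV 4.12 (cv2) and the standard library are available. Lean on these libraries where they do the work, as an engineer would, in place of code of your own. Each camera call takes 0.05 s, during which the arm holds its last target. There are 200 camera calls.

### The job

One of the four furniture feet on the build plate stopped printing half-way. Point it out to the bench camera: bring the fingertips straight down over the middle of it, about two centimetres above its top, and keep still there for at least two seconds, touching none of the feet and never going close over a finished one. Then log the reject: press the larger of the two push buttons all the way down with the fingertips, let it come back up and move clear; leave the small button and everything else alone.

Things in the scene. Friction and masses are not known exactly. Their poses are not given: they have to be found in the camera images.
- plate: The printer's build plate: dark steel square, 220 x 220 mm, 6 mm thick, fixed on the table, with a small tab on one edge. Origin: centre of its underside, its axes along its edges. The four feet stand on it in a square, about 100 mm apart (at least 80 mm), so opened-out fingers could strike a neighbour.
- foot_short: The failed print: the same white furniture foot, but only 42 mm tall; it ends in a flat top 34 mm across that shows the dark infill grid. Flange 48 mm across and 8 mm high at the bottom. Stands loose on the plate, in any of the four places; light, and pushed over or aside by a touch. Origin: centre of its underside, z up.
- foot_short_top (a point): Centre of the flat top of the failed print, 48 mm above the table; z up. The robot's TCP lies 19 mm behind the fingertips.
- foot_a: Furniture foot printed in white plastic, finished and good: 90 mm tall, round flange 48 mm across and 8 mm high at the bottom, then a column tapering from 38 to 28 mm, with a flat cap 36 mm across on top. Stands loose and upright on the build plate. Origin: centre of its underside, z up.
- foot_b: Furniture foot printed in white plastic, finished and good: 90 mm tall, round flange 48 mm across and 8 mm high at the bottom, then a column tapering from 38 to 28 mm, with a flat cap 36 mm across on top. Stands loose and upright on the build plate. Origin: centre of its underside, z up.
- foot_c: Furniture foot printed in white plastic, finished and good: 90 mm tall, round flange 48 mm across and 8 mm high at the bottom, then a column tapering from 38 to 28 mm, with a flat cap 36 mm across on top. Stands loose and upright on the build plate. Origin: centre of its underside, z up.
- foot_a_top (a point): Centre of the top of this finished foot, 96 mm above the table; z up.
- foot_b_top (a point): Centre of the top of this finished foot, 96 mm above the table; z up.
- foot_c_top (a point): Centre of the top of this finished foot, 96 mm above the table; z up.
- big_button (a joint): How far the larger push button is pressed: 0 m up, 0.006 m all the way down; it springs back when let go. About 5 N presses it fully down.
- big_button_top (a point): Centre of the top face of the larger button, a white disc 44 mm across on a black collar on its grey switch box, 62 mm above the table when up; it moves down with the button. Presses straight down.
- big_box: Grey switch box under the larger button, 70 x 70 x 40 mm, fixed on the table. Origin: centre of its underside.
- small_button (a joint): How far the smaller push button is pressed: 0 m up, 0.006 m all the way down. Not to be pressed.
- small_button_top (a point): Centre of the top face of the smaller button, a white disc 20 mm across on a black collar on a like switch box, 62 mm above the table. The two buttons stand side by side, to the right of the plate, in either order.
- spool: White spool of grey filament lying flat, 160 mm across, 55 mm high, loose. Origin: centre of its underside.
- scraper: Scraper (spatula) 200 mm long lying on the table, loose.
- mug: White mug, 76 mm across, 85 mm high, loose. Origin: centre of its underside.
There are look-alikes about, which are no part of the job. Leave any pink or red look-alike of the foot_c alone.

How it is judged:
On the way, in this order (a step that is already met when the one before it is completed fails the run):
1. the tool point stays within 15 mm of the failed print's axis, with the fingertips about 3 to 43 mm above its top, for 1.8 s (horizontal distance between the grasp point and foot_short_top below 0.015 m and z of the grasp point in the frame of foot_short_top between 0.022 and 0.062 m), for 1.8 s.
2. the larger button is pressed down at least 4.5 mm by the fingers (value of joint big_button above 0.0045 m and contact force between the fingers and big_box above 0.5 N), for 0.05 s.
3. the larger button is up again (value of joint big_button below 0.0012 m), for 0.1 s.
At the end, for the whole second after the job is handed in: Both buttons are up; all four feet stand upright and at rest within 5 mm of where they began; spool, scraper and mug within 10 mm of where they began (value of joint each of big_button, small_button below 0.0012 m and distance of each of foot_short, foot_a, foot_b, foot_c from where it was at the start of the episode below 0.005 m and angle between each of foot_short, foot_a, foot_b, foot_c's own z axis and vertical below 0.1 rad and linear speed of each of foot_short, foot_a, foot_b, foot_c below 0.02 m/s and distance of each of spool, scraper, mug from where it was at the start of the episode below 0.01 m); the robot touches nothing.
It fails at once if the robot touches a foot (more than 0.3 N) (contact force between any of the arm, the fingers and foot_short above 0.3 N or contact force between any of the arm, the fingers and foot_a above 0.3 N or contact force between any of the arm, the fingers and foot_b above 0.3 N or contact force between any of the arm, the fingers and foot_c above 0.3 N).
It fails at once if a foot is pushed, lifted or tipped (distance of any of foot_short, foot_a, foot_b, foot_c from where it was at the start of the episode above 0.008 m or angle between any of foot_short, foot_a, foot_b, foot_c's own z axis and vertical above 0.15 rad).
It fails at once if the tool points closely at a finished foot (within 15 mm of its axis, fingertips less than 26 mm above its top) ((horizontal distance between the grasp point and foot_a_top below 0.015 m and z of the grasp point in the frame of foot_a_top between 0 and 0.045 m) or (horizontal distance between the grasp point and foot_b_top below 0.015 m and z of the grasp point in the frame of foot_b_top between 0 and 0.045 m) or (horizontal distance between the grasp point and foot_c_top below 0.015 m and z of the grasp point in the frame of foot_c_top between 0 and 0.045 m)).
It fails at once if the small button is pressed more than 2 mm (value of joint small_button above 0.002 m).
It fails at once if spool, scraper or mug is moved more than 15 mm (distance of any of spool, scraper, mug from where it was at the start of the episode above 0.015 m).
It also fails if it takes over 45 s, if anything falls off the work surface, if the arm or the gripper's body presses on something with over 40 N, if the wrist force passes 120 N, or if a joint passes its speed limit or range.

## Working session

There is one attempt and no reset: what is moved stays moved. The work goes in short steps, Python scripts to look and compute and a tool call to move; the robot and the scene stay as the last step left them, time stands still between calls to the robot, and variables do not carry over. Pictures are saved under pics/ and viewed, at most 10 in all, crops included, and the job is handed in when it is done.

Besides the shell and the picture viewer there is one more tool, called by a JSON object that holds its "method" and its "body". send_rows: Moves the arm, as the interface text tells. Its arguments: {"type":"object","properties":{"motion":{"type":"array"},"grip_force":{"type":"number"}},"required":["motion"]}

```bash
mkdir -p pics
cat > h.py <<'E'
import numpy as np, cv2
from rig import observe, read_camera, job_done, outline_of
def world(p):
    z=p["range_z"]; v,u=np.indices(z.shape); K=p["mtx"]
    c=np.stack([(u-K[0,2])*z/K[0,0],(v-K[1,2])*z/K[1,1],z],-1)
    T=np.linalg.inv(p["extrinsics"])
    w=c@T[:3,:3].T+T[:3,3]; w[z==0]=np.nan
    return w
E
python3 - <<'E'
from h import *
for n in ("top","scene"):
    p=read_camera(n); cv2.imwrite(f"pics/{n}0.png",p["image"][...,::-1]); w=world(p)
    for l in ("foot_short","foot_a","big_button","small_button","big_box","mug","spool","scraper"):
        for d in outline_of(l,p):
            r=w[d["region"]]; r=r[~np.isnan(r[:,0])]
            if len(r)<5: continue
            zt=np.percentile(r[:,2],95); t=r[r[:,2]>zt-.006]
            print(n,l,round(d["score"],2),np.round(d["uv"]),len(r),"ztop",zt.round(3),"mid",((np.percentile(t,2,0)+np.percentile(t,98,0))/2).round(3),"ext",np.ptp(t,axis=0).round(3))
s=observe();print(s["time_s"],s["position"],s["tcp_rot"])
E
```

```text
top foot_short 0.53 [255. 226.] 295 ztop 0.051 mid [0.512 0.139 0.05 ] ext [0.031 0.031 0.01 ]
top foot_a 0.84 [282. 292.] 312 ztop 0.093 mid [0.344 0.069 0.091] ext [0.032 0.035 0.009]
top foot_a 0.77 [305. 195.] 330 ztop 0.099 mid [0.587 0.017 0.098] ext [0.033 0.033 0.011]
top foot_a 0.71 [357. 206.] 347 ztop 0.093 mid [ 0.566 -0.106  0.091] ext [0.035 0.033 0.009]
top foot_a 0.69 [296. 231.] 292 ztop 0.099 mid [0.493 0.042 0.097] ext [0.035 0.033 0.01 ]
top foot_a 0.67 [356. 266.] 343 ztop 0.093 mid [ 0.411 -0.106  0.091] ext [0.033 0.033 0.009]
top foot_a 0.64 [270. 179.] 314 ztop 0.099 mid [0.62  0.113 0.097] ext [0.033 0.033 0.009]
top big_button 0.64 [392. 231.] 262 ztop 0.067 mid [ 0.501 -0.191  0.064] ext [0.04  0.042 0.008]
top big_button 0.61 [418. 140.] 3724 ztop 0.059 mid [ 0.733 -0.25   0.057] ext [0.159 0.159 0.011]
top big_button 0.3 [257. 225.] 290 ztop 0.051 mid [0.512 0.139 0.05 ] ext [0.031 0.031 0.01 ]
top small_button 0.52 [270. 180.] 313 ztop 0.099 mid [0.62  0.113 0.097] ext [0.033 0.033 0.009]
top small_button 0.38 [443. 237.] 56 ztop 0.066 mid [ 0.48  -0.30
[... 1588 characters left out ...]
87 mid [0.635 0.42  0.085] ext [0.075 0.075 0.01 ]
scene mug 0.6 [308. 226.] 413 ztop 0.099 mid [0.622 0.113 0.097] ext [0.036 0.034 0.009]
scene spool 0.56 [220. 353.] 4657 ztop 0.058 mid [ 0.735 -0.25   0.056] ext [0.159 0.159 0.009]
scene spool 0.28 [341. 139.] 600 ztop 0.021 mid [0.349 0.417 0.02 ] ext [0.096 0.032 0.011]
scene scraper 0.69 [183. 259.] 244 ztop 0.065 mid [ 0.501 -0.19   0.063] ext [0.043 0.042 0.007]
scene scraper 0.68 [342. 143.] 556 ztop 0.021 mid [0.35  0.417 0.02 ] ext [0.092 0.032 0.011]
scene scraper 0.6 [388. 170.] 950 ztop 0.087 mid [0.634 0.42  0.085] ext [0.076 0.075 0.01 ]
0.9 [0.23017477 0.49955121 0.24997976] [-6.72991239e-01 -3.06865107e+00 -9.08088268e-06]
```

View pics/top0.png

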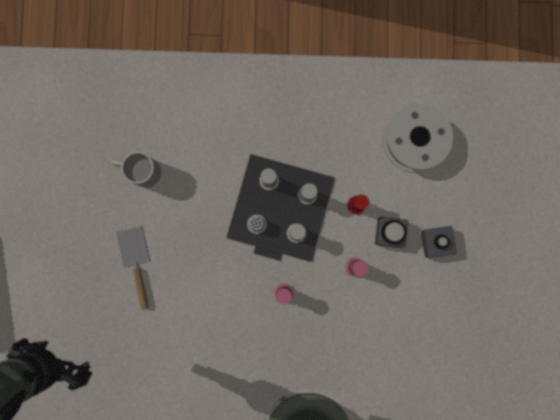

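View pics/scene0.png

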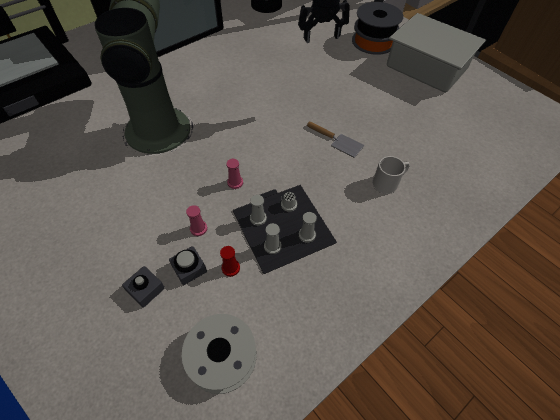

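The failed print, with the infill grid, is at top-view pixel (257,225), about (0.513, 0.139) m. The finished feet are at (296,232), (308,194) and (269,180). The big button is at (394,232), about (0.501, -0.190) m, and the small one is at (442,241). The pink and red look-alikes are off the plate.

{"method": "send_rows", "body": {"motion": [{"claw":0,"dx":0.028,"dy":-0.036,"dz":0},{"claw":0,"dx":0.028,"dy":-0.036,"dz":0},{"claw":0,"dx":0.028,"dy":-0.036,"dz":0},{"claw":0,"dx":0.028,"dy":-0.036,"dz":0},{"claw":0,"dx":0.028,"dy":-0.036,"dz":0},{"claw":0,"dx":0.028,"dy":-0.036,"dz":0},{"claw":0,"dx":0.028,"dy":-0.036,"dz":0},{"claw":0,"dx":0.028,"dy":-0.036,"dz":0},{"claw":0,"dx":0.028,"dy":-0.036,"dz":0},{"claw":0,"dx":0.031,"dy":-0.036,"dz":0},{"claw":0},{"claw":0}]}}

```text
schema error: expected keys claw, dx, dy, dz, ax, ay, az
```

{"method": "send_rows", "body": {"motion": [{"claw":0,"dx":0.028,"dy":-0.036,"dz":0,"ax":0,"ay":0,"az":0},{"claw":0,"dx":0.028,"dy":-0.036,"dz":0,"ax":0,"ay":0,"az":0},{"claw":0,"dx":0.028,"dy":-0.036,"dz":0,"ax":0,"ay":0,"az":0},{"claw":0,"dx":0.028,"dy":-0.036,"dz":0,"ax":0,"ay":0,"az":0},{"claw":0,"dx":0.028,"dy":-0.036,"dz":0,"ax":0,"ay":0,"az":0},{"claw":0,"dx":0.028,"dy":-0.036,"dz":0,"ax":0,"ay":0,"az":0},{"claw":0,"dx":0.028,"dy":-0.036,"dz":0,"ax":0,"ay":0,"az":0},{"claw":0,"dx":0.028,"dy":-0.036,"dz":0,"ax":0,"ay":0,"az":0},{"claw":0,"dx":0.028,"dy":-0.036,"dz":0,"ax":0,"ay":0,"az":0},{"claw":0,"dx":0.031,"dy":-0.036,"dz":0,"ax":0,"ay":0,"az":0},{"claw":0,"dx":0,"dy":0,"dz":0,"ax":0,"ay":0,"az":0},{"claw":0,"dx":0,"dy":0,"dz":0,"ax":0,"ay":0,"az":0}]}}

```text
time_s: 2.4
position: [0.5127, 0.1397, 0.2498]
tcp_rot: [-0.673, -3.068, -0.0]
contact_force: [0.3, 0.8, -0.9]
width: -0.001
grasp_force: 0.0
```

{"method": "send_rows", "body": {"motion": [{"claw":0,"dx":0,"dy":0,"dz":-0.03,"ax":0,"ay":0,"az":0},{"claw":0,"dx":0,"dy":0,"dz":-0.03,"ax":0,"ay":0,"az":0},{"claw":0,"dx":0,"dy":0,"dz":-0.03,"ax":0,"ay":0,"az":0},{"claw":0,"dx":0,"dy":0,"dz":-0.02,"ax":0,"ay":0,"az":0},{"claw":0,"dx":0,"dy":0,"dz":-0.02,"ax":0,"ay":0,"az":0},{"claw":0,"dx":0,"dy":0,"dz":-0.02,"ax":0,"ay":0,"az":0},{"claw":0,"dx":0,"dy":0,"dz":-0.01,"ax":0,"ay":0,"az":0},{"claw":0,"dx":0,"dy":0,"dz":0,"ax":0,"ay":0,"az":0}]}}

```text
time_s: 3.4
position: [0.5123, 0.1402, 0.0897]
tcp_rot: [-0.671, -3.068, 0.001]
contact_force: [-0.9, 0.2, 0.6]
width: -0.003
grasp_force: 0.0
```

Run:
```python
from h import *
p=read_camera("scene"); i=p["image"][140:280,200:400,::-1]; cv2.imwrite("pics/s1.png",cv2.resize(i,None,fx=4,fy=4,interpolation=2))
```

```text
(no output)
```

View pics/s1.png

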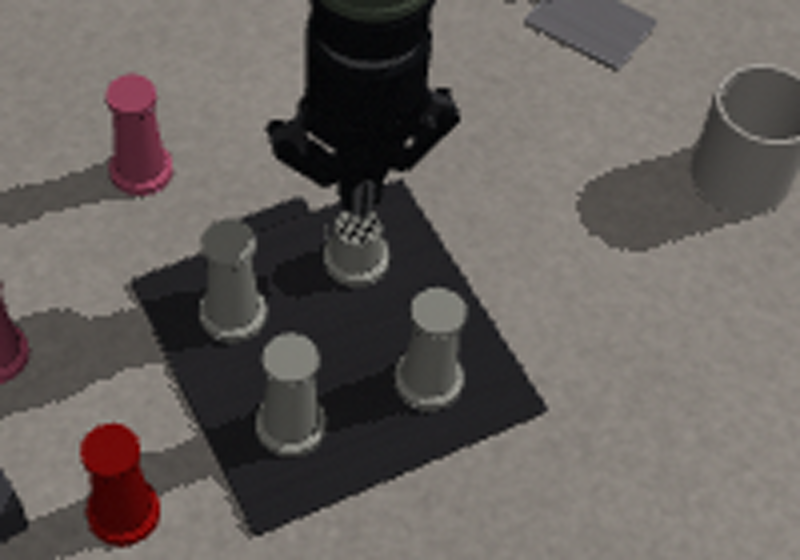

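The closed fingertips stand just above the infill-topped foot, at crop pixel (358,215), and nothing is touched. I'll hold here.

{"method": "send_rows", "body": {"motion": [{"claw":0,"dx":0,"dy":0,"dz":-0.002,"ax":0,"ay":0,"az":0},{"claw":0,"dx":0,"dy":0,"dz":0,"ax":0,"ay":0,"az":0},{"claw":0,"dx":0,"dy":0,"dz":0,"ax":0,"ay":0,"az":0},{"claw":0,"dx":0,"dy":0,"dz":0,"ax":0,"ay":0,"az":0},{"claw":0,"dx":0,"dy":0,"dz":0,"ax":0,"ay":0,"az":0},{"claw":0,"dx":0,"dy":0,"dz":0,"ax":0,"ay":0,"az":0},{"claw":0,"dx":0,"dy":0,"dz":0,"ax":0,"ay":0,"az":0},{"claw":0,"dx":0,"dy":0,"dz":0,"ax":0,"ay":0,"az":0},{"claw":0,"dx":0,"dy":0,"dz":0,"ax":0,"ay":0,"az":0},{"claw":0,"dx":0,"dy":0,"dz":0,"ax":0,"ay":0,"az":0},{"claw":0,"dx":0,"dy":0,"dz":0,"ax":0,"ay":0,"az":0},{"claw":0,"dx":0,"dy":0,"dz":0,"ax":0,"ay":0,"az":0}]}}

```text
time_s: 4.95
position: [0.5132, 0.1395, 0.088]
tcp_rot: [-0.673, -3.069, 0.0]
contact_force: [-0.3, -0.5, -0.3]
width: -0.001
grasp_force: 0.0
```

{"method": "send_rows", "body": {"motion": [{"claw":0,"dx":0,"dy":0,"dz":0,"ax":0,"ay":0,"az":0},{"claw":0,"dx":0,"dy":0,"dz":0,"ax":0,"ay":0,"az":0},{"claw":0,"dx":0,"dy":0,"dz":0,"ax":0,"ay":0,"az":0},{"claw":0,"dx":0,"dy":0,"dz":0,"ax":0,"ay":0,"az":0},{"claw":0,"dx":0,"dy":0,"dz":0,"ax":0,"ay":0,"az":0},{"claw":0,"dx":0,"dy":0,"dz":0,"ax":0,"ay":0,"az":0},{"claw":0,"dx":0,"dy":0,"dz":0,"ax":0,"ay":0,"az":0},{"claw":0,"dx":0,"dy":0,"dz":0.03,"ax":0,"ay":0,"az":0},{"claw":0,"dx":0,"dy":0,"dz":0.04,"ax":0,"ay":0,"az":0},{"claw":0,"dx":0,"dy":0,"dz":0.04,"ax":0,"ay":0,"az":0},{"claw":0,"dx":0,"dy":0,"dz":0.05,"ax":0,"ay":0,"az":0},{"claw":0,"dx":0,"dy":0,"dz":0,"ax":0,"ay":0,"az":0}]}}

```text
time_s: 6.45
position: [0.5157, 0.1399, 0.2522]
tcp_rot: [0.671, 3.061, 0.004]
contact_force: [0.4, 1.0, -0.4]
width: 0.004
grasp_force: 0.0
```

{"method": "send_rows", "body": {"motion": [{"claw":0,"dx":-0.012,"dy":-0.04,"dz":0,"ax":0,"ay":0,"az":0},{"claw":0,"dx":0,"dy":-0.05,"dz":0,"ax":0,"ay":0,"az":0},{"claw":0,"dx":0,"dy":-0.05,"dz":0,"ax":0,"ay":0,"az":0},{"claw":0,"dx":0,"dy":-0.05,"dz":0,"ax":0,"ay":0,"az":0},{"claw":0,"dx":0,"dy":-0.05,"dz":0,"ax":0,"ay":0,"az":0},{"claw":0,"dx":0,"dy":-0.05,"dz":0,"ax":0,"ay":0,"az":0},{"claw":0,"dx":0,"dy":-0.04,"dz":0,"ax":0,"ay":0,"az":0},{"claw":0,"dx":0,"dy":0,"dz":-0.04,"ax":0,"ay":0,"az":0},{"claw":0,"dx":0,"dy":0,"dz":-0.05,"ax":0,"ay":0,"az":0},{"claw":0,"dx":0,"dy":0,"dz":-0.04,"ax":0,"ay":0,"az":0},{"claw":0,"dx":0,"dy":0,"dz":-0.02,"ax":0,"ay":0,"az":0},{"claw":0,"dx":0,"dy":0,"dz":0,"ax":0,"ay":0,"az":0}]}}

```text
time_s: 7.95
position: [0.4992, -0.1895, 0.0956]
tcp_rot: [-0.672, -3.064, -0.002]
contact_force: [-0.2, -0.0, -0.0]
width: -0.001
grasp_force: 0.0
```

Run:
```python
from h import *
p=read_camera("scene"); i=p["image"][180:320,90:290,::-1]; cv2.imwrite("pics/s2.png",cv2.resize(i,None,fx=4,fy=4,interpolation=2))
```

```text
(no output)
```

View pics/s2.png

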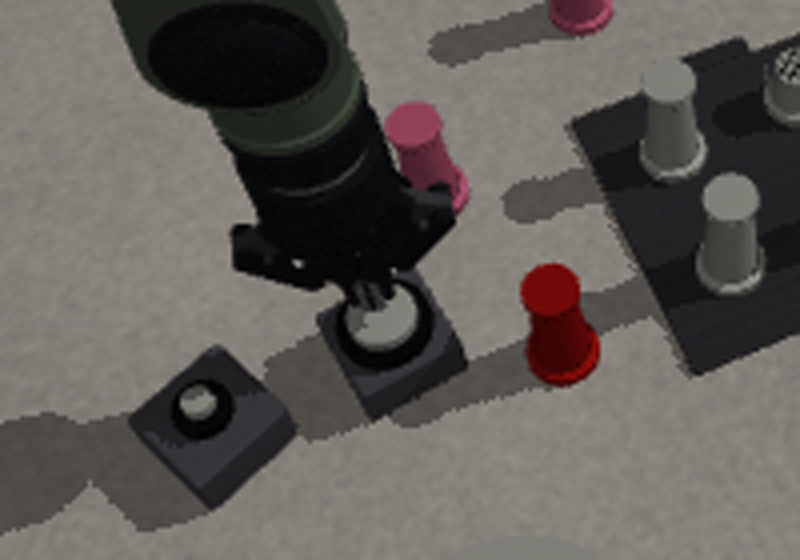

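The fingertips are over the big button, at crop pixel (375,300), and clear of the look-alikes. Next I press in small steps.

{"method": "send_rows", "body": {"motion": [{"claw":0,"dx":0,"dy":0,"dz":-0.008,"ax":0,"ay":0,"az":0},{"claw":0,"dx":0,"dy":0,"dz":-0.006,"ax":0,"ay":0,"az":0},{"claw":0,"dx":0,"dy":0,"dz":-0.004,"ax":0,"ay":0,"az":0},{"claw":0,"dx":0,"dy":0,"dz":-0.003,"ax":0,"ay":0,"az":0},{"claw":0,"dx":0,"dy":0,"dz":-0.002,"ax":0,"ay":0,"az":0},{"claw":0,"dx":0,"dy":0,"dz":0,"ax":0,"ay":0,"az":0},{"claw":0,"dx":0,"dy":0,"dz":0,"ax":0,"ay":0,"az":0}]}}

```text
time_s: 8.88
position: [0.5013, -0.1906, 0.0753]
tcp_rot: [0.673, 3.068, -0.0]
contact_force: [-0.0, 0.5, 5.1]
width: -0.001
grasp_force: 2.2
```

{"method": "send_rows", "body": {"motion": [{"claw":0,"dx":0,"dy":0,"dz":-0.001,"ax":0,"ay":0,"az":0},{"claw":0,"dx":0,"dy":0,"dz":-0.001,"ax":0,"ay":0,"az":0},{"claw":0,"dx":0,"dy":0,"dz":0,"ax":0,"ay":0,"az":0}]}}

```text
time_s: 9.25
position: [0.5014, -0.1905, 0.0745]
tcp_rot: [0.673, 3.068, -0.001]
contact_force: [-5.0, 2.2, 17.5]
width: 0.003
grasp_force: 8.7
```

The force rose from 5 to 17 N, so the button has bottomed. I'll lift clear.

{"method": "send_rows", "body": {"motion": [{"claw":0,"dx":0,"dy":0,"dz":0.01,"ax":0,"ay":0,"az":0},{"claw":0,"dx":0,"dy":0,"dz":0.03,"ax":0,"ay":0,"az":0},{"claw":0,"dx":0,"dy":0,"dz":0.05,"ax":0,"ay":0,"az":0},{"claw":0,"dx":0,"dy":0,"dz":0.05,"ax":0,"ay":0,"az":0},{"claw":0,"dx":0,"dy":0,"dz":0,"ax":0,"ay":0,"az":0},{"claw":0,"dx":0,"dy":0,"dz":0,"ax":0,"ay":0,"az":0},{"claw":0,"dx":0,"dy":0,"dz":0,"ax":0,"ay":0,"az":0}]}}

```text
time_s: 10.12
position: [0.5002, -0.1899, 0.2114]
tcp_rot: [-0.672, -3.066, -0.001]
contact_force: [-0.2, -0.1, -0.4]
width: -0.0
grasp_force: 0.0
```

Run:
```python
from h import *
p=read_camera("scene"); w=world(p)
for c in ((.501,-.190),(.482,-.305)):
    m=np.hypot(w[...,0]-c[0],w[...,1]-c[1])<.006
    z=w[m][:,2]; print(np.median(z[z<.1]))
print(observe()["position"],job_done())
```

```text
0.06312754548909427
0.062418544400376585
the job is handed in; nothing more can be done
[ 0.50025722 -0.18999718  0.21139762] None
```

I pointed out the failed print for over two seconds, pressed the large button fully and saw it back up, moved the arm clear, and handed the job in; no verdict was returned.

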